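# Reverse the row of medicine bottles onto the hand-out rack

## Task

Move the four medicine bottles from the filling rack to the empty steel hand-out rack, one bottle standing upright in each pocket, with the row reversed: the bottle now at the left end of the filling rack goes to the right end of the hand-out rack, the next one beside it, and so on. Set them down gently; do not drop them or knock any over.

Things in the scene. Friction and masses are not known exactly. Their poses are not given: they have to be found in the camera images.
- jar: Squat white plastic jar with a flat black lid, the widest bottle: round body 42 mm in diameter and straight from 0 to 50 mm above its underside, lid 39 mm in diameter on top, 60 mm tall in all; 90 g (about, varies). Origin at the centre of its underside, z up. Starts upright in one of the filling rack's trays.
- slim: Slim round amber glass bottle with a paper label band and a white cap, the thinnest: body 28 mm in diameter (29 mm at the label) and straight from 0 to 62 mm, cap 24 mm in diameter, 82 mm tall in all; 60 g (about, varies). Origin at the centre of its underside, z up. Starts upright in one of the filling rack's trays.
- square: White plastic bottle with a square body 36 x 36 mm, straight from 0 to 56 mm, and a round white cap 26 mm in diameter, 74 mm tall in all; its x and y axes are square to its faces and at the start it stands within 0.15 rad of square to the rack; 80 g (about, varies). Origin at the centre of its underside, z up. Starts upright in one of the filling rack's trays.
- dropper: Round amber glass dropper bottle with a black collar and a thin rubber bulb: body 36 mm in diameter and straight from 0 to 54 mm, then narrowing to a collar 20 mm and a bulb 12 mm in diameter, 84 mm tall in all; 80 g (about, varies). Origin at the centre of its underside, z up. Starts upright in one of the filling rack's trays.
- tray_jar: The white plastic tray in which the squat jar bottle stands at the start: 61 mm square, 14 mm high, walls 3 mm, floor 4 mm thick; fixed on the filling rack, all four alike. It shows where in the row that bottle started. Origin at the centre of its underside, axes along the rack's.
- tray_slim: The white plastic tray in which the slim bottle stands at the start: 61 mm square, 14 mm high, walls 3 mm, floor 4 mm thick; fixed on the filling rack, all four alike. It shows where in the row that bottle started. Origin at the centre of its underside, axes along the rack's.
- tray_square: The white plastic tray in which the square bottle stands at the start: 61 mm square, 14 mm high, walls 3 mm, floor 4 mm thick; fixed on the filling rack, all four alike. It shows where in the row that bottle started. Origin at the centre of its underside, axes along the rack's.
- tray_dropper: The white plastic tray in which the dropper bottle stands at the start: 61 mm square, 14 mm high, walls 3 mm, floor 4 mm thick; fixed on the filling rack, all four alike. It shows where in the row that bottle started. Origin at the centre of its underside, axes along the rack's.
- filling_rack: Rack full at the start: light wooden board 78 x 266 x 6 mm fixed on the table, with the four trays in a row along its y axis at x = 0, y = +93, +31, -31, -93 mm (which is where changes). Tray floors 10 mm, rims 20 mm above the table. Origin: centre of its underside; z up, y within 0.22 rad of the robot's left. Left or right of the other rack. Fingers fit before and behind the row, not between bottles.
- handout_rack: Rack empty at the start: low steel rack 66 x 252 mm fixed on the table, four pockets 58 mm square inside in a row along its y axis, centres x = 0, y = +93, +31, -31, -93 mm. Pocket floors 6 mm, rims (4 mm thick) 16 mm above the table. Origin: centre of its underside; z up, y within 0.22 rad of the robot's left. A glue stick 75 mm high stands between the racks.
Not all that is in view belongs to the job. Leave any red look-alike of the dropper alone.

How it is judged:
By the outcome, as a careful person would: the job done as asked, in the order asked, and still so for the second after the job is handed in, with the robot touching nothing.
It also fails if it takes over 112 s, if anything falls off the work surface, if the arm or the gripper's body presses on something with over 40 N, if the wrist force passes 120 N, or if a joint passes its speed limit or range.

## Robot

A 6-joint arm with a two-finger parallel gripper is mounted at the origin on the work surface. World frame = base frame: x ahead of the robot, y to its left, z up, the work surface at z = 0. Lengths are in m, angles in degrees, forces in N, time in s.
With the tool pointing down it reaches from about 0.275 to 0.75 m from the base axis. Payload 10.2 kg.
Tool frame: the origin (TCP) lies on the centre line of the jaws, within the pads' length; the fingertips stand 25 mm ahead of it and the grasp point (between the pads) lies 6 mm ahead of it; z points along the fingers, y is the direction in which the jaws open and shut (so a half turn about z gives the same grasp; the last joint's range is limited). The gripper opens to 85 mm and grips with 20 to 120 N. Pads are 22 mm wide; open, the fingers measure 114 mm over their backs; the gripper's body (76 mm by 85 mm) begins 54 mm behind the grasp point. The pads swing forward as they close: fully open they stand 13 mm farther back than shut.
Start: joints at [-81.784, 17.928, 85.812, -0, 76.261, -12.8], TCP at [0.188, -0.49, 0.256] pointing down, gripper open.
Joint ranges: [-168.41, 168.41], [-55.51, 124.54], [10.69, 146.95], [-70.63, 250.63], [1, 178], [-165.06, 165.06]. Speed limits (degrees/s): [136.94, 136.94, 172.46, 180, 180, 180].

## Interface

Orientations are given as [roll, pitch, yaw] about the fixed x, y, z axes, in that order (R = Rz(yaw) Ry(pitch) Rx(roll)).
In Python, from cell import ctrl gives the robot as it stands.
- The arm moves only by the tool drive_tool, never from a script. Its arguments are lists of equal length, an entry for each row: "claw": the opening, from 0 (shut) to 1 (fully open); "offset": the shift along the tool's x, y, z in mm, a list of three; "twist": the turn about the tool's z in degrees. In form: {"claw": [claw, ...], "offset": [[dx, dy, dz], ...], "twist": [twist, ...]}. A call has 1 to 10 rows; each row shifts and turns the commanded pose from where the row before left it, along the tool's axes as they then stand; what a row does not reach is not made up. A row lasts 1/8 s, in which the tool goes at most 62.5 mm and 10.7 degrees, less where a joint would pass 70% of its speed; a pose out of reach is approached as far as the arm can. A call with a gripper value outside its range is refused whole. The fingers move at their own pace and stop on an object; "grip_force" is the grip in N (left out, the last holds). Time passes only in rows, so rows that do not move let the fingers close. It gives the time, the measured TCP pose, the force and the opening at its end, in the units of the state.
- ctrl.observe(): the state, without advancing time (a new reading comes with each control period).
- ctrl.capture(name): name is "scene" or "top"; returns the picture (420x560x3 uint8, red, green, blue); there is no depth.
- ctrl.calibration(name): a dict with "fx", "fy", "cx", "cy" (pixels), "R" (3x3) and "t" (3): a world point X has camera coordinates R X + t. Camera axes: x right, y down, z forward; pixel columns grow to the right and rows downward; lengths in m; the calibration is good to about 2 mm. A picture is of the moment at which its call begins. calibration takes no time and is no camera call.
- ctrl.job_done(): hands the job in, once; it reports no verdict.
The state is a dict: "t": time; "joint_pos": joint angles; "qd": joint speeds; "effort": joint torques, N m; "ee_pos": TCP position; "tool_rot": TCP orientation; "ft_force": force on the tool from outside, world axes, zero at the start; "moment": the same for the moment, N m; "grip_width": opening from 0.0 (shut) to 1.0 (fully open).
Only numpy, scipy, OpenCV 4.12 (cv2) and the standard library are available. Lean on these libraries where they do the work, as an engineer would, in place of code of your own. Each camera call takes 0.05 s, during which the arm holds its last target. There are 200 camera calls.

## Working session

There is one attempt and no reset: what is moved stays moved. The work goes in short steps, Python scripts to look and compute and a tool call to move; the robot and the scene stay as the last step left them, time stands still between calls to the robot, and variables do not carry over. Pictures are saved under pics/ and viewed, about 12 in all and at most 16, crops included, and the job is handed in when it is done.

Besides the shell and the picture viewer there is one more tool, called after ">>>" by a JSON object that holds its "api" and its "payload". drive_tool: Moves the arm, as the interface text tells. Its arguments: {"type":"object","properties":{"claw":{"type":"array","items":{"type":"number"}},"offset":{"type":"array","items":{"type":"array","items":{"type":"number"}}},"twist":{"type":"array","items":{"type":"number"}},"grip_force":{"type":"number"}},"required":["claw","offset","twist"]}

```bash
ls; mkdir -p pics
python3 - <<'E'
from cell import ctrl
import cv2,numpy as np
np.set_printoptions(precision=4,suppress=True)
print(ctrl.observe())
for n in("scene","top"):
    im=ctrl.capture(n); cv2.imwrite(f"pics/{n}0.png",im[...,::-1]); c=ctrl.calibration(n)
    print(n,c, -np.array(c["R"]).T@np.array(c["t"]))
E
```

```text
pics
{'t': 0.0, 'joint_pos': array([-81.7823,  17.9598,  85.854 ,  -0.0007,  76.2585, -12.7983]), 'qd': array([ 0.0715, -0.0519,  0.0615,  0.0584,  0.048 ,  0.0615]), 'effort': array([  0.0008, -41.2267, -25.974 ,  -0.0002,   0.0041,  -0.    ]), 'ee_pos': array([ 0.1882, -0.4899,  0.2557]), 'tool_rot': array([-179.9293,   -0.0154,   21.0162]), 'ft_force': array([ 0.9481, -0.3437,  0.3211]), 'moment': array([ 0.0038, -0.0055, -0.0151]), 'grip_width': 1.0013198263453096}
scene {'fx': 529.7493865077695, 'fy': 529.7493865077695, 'cx': 279.1681464913055, 'cy': 206.9491460924164, 'R': array([[ 0.5014,  0.865 ,  0.0166],
       [ 0.5424, -0.2994, -0.785 ],
       [-0.6741,  0.4026, -0.6193]]), 't': array([-0.252 , -0.2419,  1.5685])} [ 1.3149 -0.4859  0.7857]
top {'fx': 498.9137198874055, 'fy': 498.9137198874055, 'cx': 281.68733199206434, 'cy': 212.04468385704988, 'R': array([[ 0.0068, -0.9998,  0.019 ],
       [-0.9912, -0.0092, -0.1319],
       [ 0.132 , -0.018 , -0.9911]]), 't': array([-0.0067,  0.513 ,  1.0279])} [0.3728 0.0165 1.0865]
```

View pics/scene0.png

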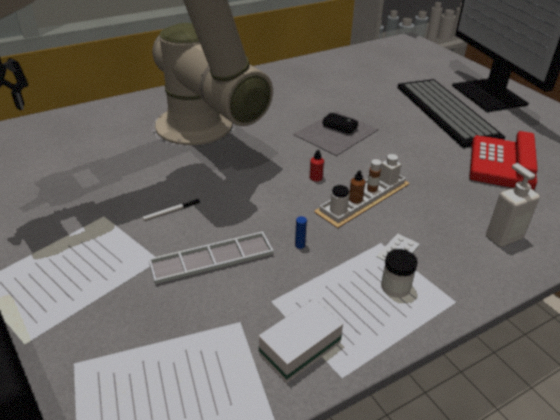

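View pics/top0.png

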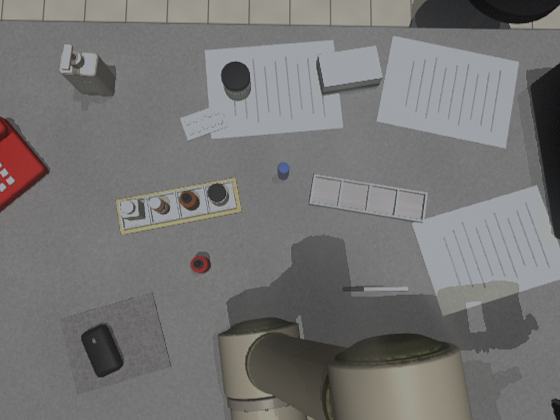

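The top view shows the filling rack around (180,206), holding from left to right square (130,210), slim (158,205), dropper (188,200) and jar (218,194). The hand-out rack is at (368,197), the blue glue stick at (284,170), and the red look-alike at (200,264). Next I'll zoom in to get accurate corners.

Run:
```python
import cv2,numpy as np
a=cv2.imread("pics/top0.png")
def up(x0,y0,w,h,s):
    return cv2.convertScaleAbs(cv2.resize(a[y0:y0+h,x0:x0+w],None,fx=s,fy=s,interpolation=cv2.INTER_CUBIC),alpha=1.4)
c1=up(110,170,140,70,5);c2=up(300,160,140,70,5)
cv2.imwrite("pics/crop.png",np.vstack([c1[:300],c2[:300]]))
```

```text
(no output)
```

View pics/crop.png

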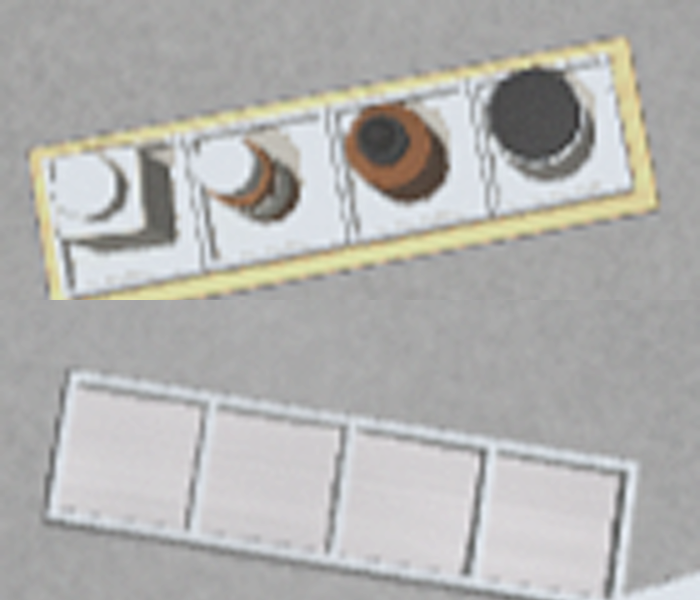

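```bash
cat > h.py <<'E'
import numpy as np,cv2
from cell import ctrl
def bp(n,uv,z):
    c=ctrl.calibration(n);R=np.array(c["R"]);C=-R.T@np.array(c["t"])
    d=R.T@np.array([(uv[0]-c["cx"])/c["fx"],(uv[1]-c["cy"])/c["fy"],1.])
    return C+d*(z-C[2])/d[2]
def pj(n,X):
    c=ctrl.calibration(n);p=np.array(c["R"])@np.array(X)+np.array(c["t"])
    return np.array([c["fx"]*p[0]/p[2]+c["cx"],c["fy"]*p[1]/p[2]+c["cy"]])
E
python3 - <<'E'
from h import *
np.set_printoptions(precision=4,suppress=True)
px=lambda u,v,x0,y0:((u+.5)/5-.5+x0,(v+.5)/5-.5+y0)
def rack(cs,ys,x0,y0,z):
    P=[bp("top",px(u,v,x0,y0),z)[:2] for u,v in cs]
    return P
A,B,D=rack([(30,152),(628,38),(660,208)],0,110,170,.006)
print("fill",A,B,D,np.linalg.norm(A-B),np.linalg.norm(B-D),"ctr",(A+D)/2,"yaw",np.degrees(np.arctan2(-(A-B)[0],(A-B)[1])))
E_,F,G=rack([(72,70),(638,165),(45,222)],0,300,160,.016)
print("hand",E_,F,G,np.linalg.norm(E_-F),np.linalg.norm(E_-G),"ctr",(F+G)/2,"yaw",np.degrees(np.arctan2(-(E_-F)[0],(E_-F)[1])))
for n,u,v,z in[("square",88,188,.084),("slim",228,167,.092),("dropper",382,138,.092),("jar",535,113,.070)]:
    p=bp("top",px(u,v,110,170),z); 
    ctr=(A+D)/2; y=(A-B)/np.linalg.norm(A-B); x=np.array([y[1],-y[0]])
    print(n,p,"rack xy",(p[:2]-ctr)@x,(p[:2]-ctr)@y)
print("glue top", bp("top",(284,170),.075),"scene",bp("scene",(301,220),.075), "red",bp("scene",(317,154),.084))
# scene overlays
im=cv2.imread("pics/scene0.png");s=3
x0,y0=140,140
big=cv2.resize(im[y0:y0+150,x0:x0+265],None,fx=s,fy=s,interpolation=cv2.INTER_CUBIC);print(big.shape)
def draw(ctr,yaw,pts,z,col):
    c,sn=np.cos(yaw),np.sin(yaw)
    for x,y in pts:
        X=[ctr[0]+c*x-sn*y,ctr[1]+sn*x+c*y,z]
        u=(pj("scene",X)-[x0,y0]+.5)*s-.5
        cv2.circle(big,tuple(np.int32(np.round(u))),2,col,-1)
yw=lambda a,b:np.arctan2(-(a-b)[0],(a-b)[1])
draw((A+D)/2,yw(A,B),[(sx*.039,sy*.133) for sx in(-1,1) for sy in(-1,1)],.006,(0,0,255))
draw((F+G)/2,yw(E_,F),[(sx*.033,sy*.126) for sx in(-1,1) for sy in(-1,1)],.016,(0,0,255))
for u,v,z in[(88,188,.084),(228,167,.092),(382,138,.092),(535,113,.070)]:
    p=bp("top",px(u,v,110,170),z); draw(p[:2],0,[(0,0)],z,(0,255,0)); draw(p[:2],0,[(0,0)],.01,(255,0,255))
cv2.imwrite("pics/ov.png",big)
E
```

```text
fill [0.5399 0.359 ] [0.5932 0.0998] [0.5178 0.0845] 0.2645494824366849 0.07694545839666816 ctr [0.5288 0.2217] yaw 11.630786479343268
hand [ 0.601  -0.0731] [ 0.5613 -0.3211] [ 0.5336 -0.0612] 0.25116504631672043 0.06846232656159316 ctr [ 0.5475 -0.1911] yaw -9.096066078944052
square [0.5133 0.3102 0.084 ] rack xy 0.002666027157804401 0.08983218084940335
slim [0.5213 0.2524 0.092 ] rack xy -0.0012312476290362272 0.03163045385474369
dropper [0.5336 0.1912 0.092 ] rack xy -0.0014332791457971573 -0.030808826991132666
jar [0.5483 0.1326 0.07  ] rack xy 0.0010550012747605302 -0.09120873306144939
glue top [ 0.5954 -0.006   0.075 ] scene [ 0.6019 -0.0059  0.075 ] red [0.4145 0.1568 0.084 ]
(450, 795, 3)
```

View pics/ov.png

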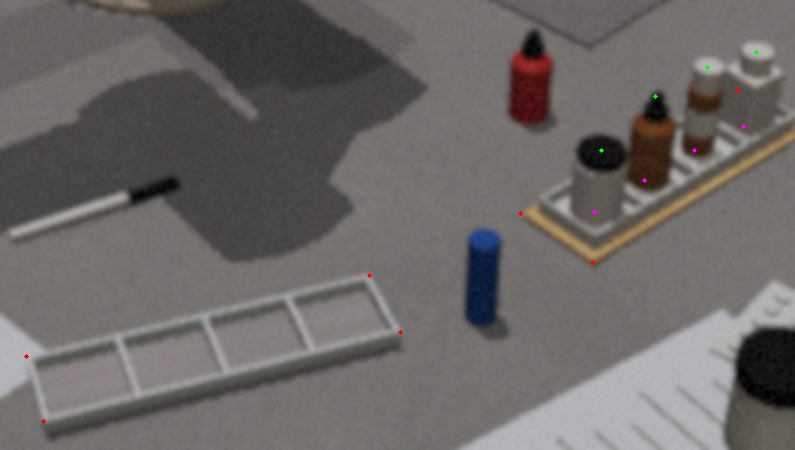

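The overlay matches both racks and all four bottles to about 2 mm, so I can set out. The jar goes first, gripped along the rack's x axis: tool yaw 101.6° at the filling rack, 80.9° at the hand-out rack.

>>> {"api": "drive_tool", "payload": {"claw": [1,1,1,1,1,1,1,1], "offset": [[0,0,0],[0,0,0],[0,0,0],[0,0,0],[0,0,0],[0,0,0],[0,0,0],[0,0,0]], "twist": [-10.1,-10.1,-10.1,-10.1,-10.1,-10.1,-10,-10], "grip_force": 30}}

```text
t: 1.1
ee_pos: [0.1883, -0.4899, 0.2559]
tool_rot: [180.0, -0.0, 101.9]
ft_force: [-0.2, 0.0, 0.1]
grip_width: 1.002
```

```bash
cat >> h.py <<'E'
TH=dict(fill=11.63,hand=-9.1); C=dict(fill=(.5288,.2217),hand=(.5475,-.1911))
B=dict(square=(.5133,.3102),slim=(.5213,.2524),dropper=(.5336,.1912),jar=(.5483,.1326))
S=dict(square=-.093,slim=-.031,dropper=.031,jar=.093)
def place(n):
    t=np.radians(TH["hand"]);return C["hand"][0]-np.sin(t)*S[n],C["hand"][1]+np.cos(t)*S[n]
def to(fr,tgt,yaw):
    "tool-axis shift in mm from world xy fr to tgt at tool yaw"
    a=np.radians(yaw);d=(np.array(tgt)-np.array(fr))*1000
    return np.round([d@[np.cos(a),np.sin(a)],d@[np.sin(a),-np.cos(a)]],1)
E
python3 - <<'E'
from h import *
o=ctrl.observe();print(o["t"],o["ee_pos"],o["tool_rot"])
print("start->jar",to(o["ee_pos"][:2],B["jar"],101.6))
for n in["jar","dropper","slim","square"]:
    print(n,"to hand (yaw101.6)",to(B[n],place(n),101.6),"(yaw80.9)",to(B[n],place(n),80.9),np.round(place(n),4))
for n,m in[("jar","dropper"),("dropper","slim"),("slim","square")]:
    print(n,"back to",m,"(yaw80.9)",to(place(n),B[m],80.9),"(yaw 101.6)",to(place(n),B[m],101.6))
E
```

```text
1.1 [ 0.18825915 -0.48994221  0.25593381] [ 1.79995235e+02 -4.69113737e-02  1.01945840e+02]
start->jar [537.4 477.9]
jar to hand (yaw101.6) [-229.9  -33. ] (yaw80.9) [-226.8   50.4] [ 0.5622 -0.0993]
dropper to hand (yaw101.6) [-348.3  -52.3] (yaw80.9) [-344.3   74.2] [ 0.5524 -0.1605]
slim to hand (yaw101.6) [-468.7  -74.5] (yaw80.9) [-464.8   96. ] [ 0.5426 -0.2217]
square to hand (yaw101.6) [-584.9 -100.2] (yaw80.9) [-582.6  113.1] [ 0.5328 -0.2829]
jar back to dropper (yaw80.9) [282.3 -74.2] (yaw 101.6) [290.3  30.4]
dropper back to slim (yaw80.9) [402.8 -96. ] (yaw 101.6) [410.7  52.6]
slim back to square (yaw80.9) [ 520.6 -113.1] (yaw 101.6) [526.9  78.3]
```

>>> {"api": "drive_tool", "payload": {"claw": [1,1,1,1,1,1,1,1,1,1], "offset": [[40,35.5,0],[40,35.5,0],[40,35.5,0],[40,35.5,0],[40,35.5,0],[40,35.5,0],[40,35.5,0],[40,35.5,0],[40,35.5,0],[40,35.5,0]], "twist": [0,0,0,0,0,0,0,0,0,0]}}

```text
t: 2.35
ee_pos: [0.456, -0.0251, 0.2562]
tool_rot: [-180.0, 0.0, 101.6]
ft_force: [1.1, -0.9, -0.1]
grip_width: 0.996
```

>>> {"api": "drive_tool", "payload": {"claw": [1,1,1,1,1], "offset": [[40,35,0],[40,35,20],[40,35,30],[17.4,17.9,30],[0,0,0]], "twist": [0,0,0,0,0]}}

```text
t: 2.98
ee_pos: [0.5474, 0.1337, 0.1736]
tool_rot: [-179.7, -0.1, 101.7]
ft_force: [0.7, 0.3, 1.1]
grip_width: 1.001
```

Run:
```python
from h import *
for i in range(1):
    o=ctrl.observe();print(o["t"],o["ee_pos"],o["tool_rot"],o["ft_force"])
print(to(o["ee_pos"][:2],B["jar"],o["tool_rot"][2]))
a=ctrl.capture("top");b=ctrl.capture("scene")
f=lambda im,x,y,w,h,s:cv2.resize(im[y:y+h,x:x+w,::-1],None,fx=s,fy=s,interpolation=cv2.INTER_CUBIC)
cv2.imwrite("pics/j1.png",np.hstack([f(a,110,150,160,150,2.5),f(b,300,110,130,150/160*0+120,1) if 0 else cv2.resize(b[110:230,300:428,::-1],(400,375),interpolation=cv2.INTER_CUBIC)]))
```

```text
2.975 [0.54735529 0.13368379 0.17359513] [-1.79705832e+02 -5.34982552e-02  1.01734773e+02] [0.72581931 0.27233061 1.1123618 ]
[-1.3  0.7]
```

View pics/j1.png

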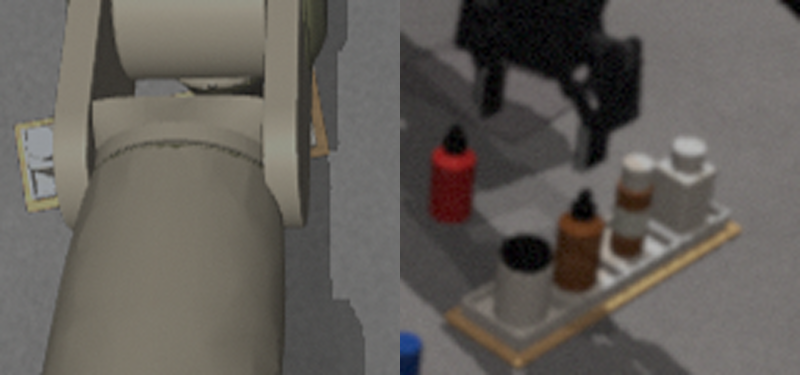

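The arm hides the top view, but the scene view shows the jaws hovering open over the row, either side of the jar. Descending to TCP z of about 0.053 and closing.

>>> {"api": "drive_tool", "payload": {"claw": [1,1,1,1,1,0.4,0.4,0.3,0.3,0.3], "offset": [[0,0,40],[0,0,40],[0,0,25],[0,0,12],[0,0,5],[0,0,0],[0,0,0],[0,0,0],[0,0,0],[0,0,0]], "twist": [0,0,0,0,0,0,0,0,0,0], "grip_force": 30}}

```text
t: 4.32
ee_pos: [0.5486, 0.1326, 0.0553]
tool_rot: [179.9, 0.0, 101.6]
ft_force: [-1.4, -1.1, 6.0]
grip_width: 0.484
```

>>> {"api": "drive_tool", "payload": {"claw": [0.2,0.2,0.2,0.2,0.2,0.2], "offset": [[0,0,0],[0,0,0],[0,0,-10],[0,0,-30],[0,0,-40],[0,0,-32]], "twist": [0,0,0,0,0,0]}}

```text
t: 5.08
ee_pos: [0.5483, 0.1326, 0.1684]
tool_rot: [179.9, 0.0, 101.6]
ft_force: [1.2, 0.1, -0.9]
grip_width: 0.481
```

Run:
```python
from h import *
o=ctrl.observe();print(o["t"],o["ee_pos"],o["tool_rot"],o["ft_force"],o["grip_width"])
b=ctrl.capture("scene")
cv2.imwrite("pics/j2.png",cv2.resize(b[110:230,300:428,::-1],(512,480),interpolation=cv2.INTER_CUBIC))
```

```text
5.075 [0.54827654 0.13256271 0.16844302] [1.79921777e+02 1.11754831e-02 1.01619269e+02] [ 1.18677166  0.13124248 -0.91676894] 0.4811901683579074
```

View pics/j2.png

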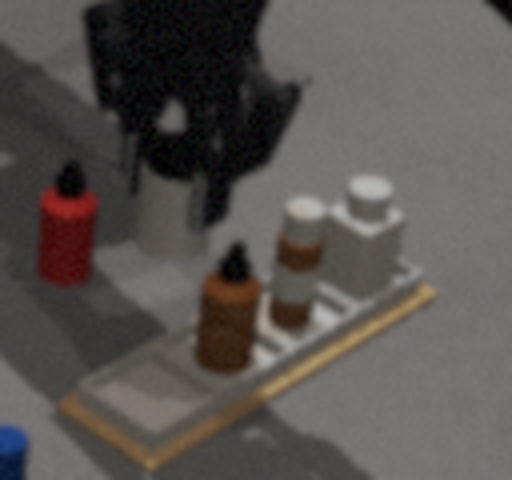

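Jar held upright and clear of the rack, neighbours undisturbed. Carrying it over to its pocket at the left end of the hand-out rack.

>>> {"api": "drive_tool", "payload": {"claw": [0.2,0.2,0.2,0.2,0.2,0.2,0.2,0.2,0.2,0.2], "offset": [[-20,-3,0],[-40,-6,0],[-40,-6,0],[-40,-6,0],[-40,-6,0],[-30,-4,0],[-19.9,-2,0],[0,0,0],[0,0,0],[0,0,0]], "twist": [0,0,0,0,0,0,0,10.3,10.4,0]}}

```text
t: 6.38
ee_pos: [0.5618, -0.0994, 0.1657]
tool_rot: [-179.9, -0.0, 81.0]
ft_force: [0.0, 0.1, -0.6]
grip_width: 0.48
```

Run:
```python
from h import *
o=ctrl.observe();print(o["ee_pos"],o["tool_rot"][2],to(o["ee_pos"][:2],place("jar"),o["tool_rot"][2]),o["grip_width"])
```

```text
[ 0.56182301 -0.09940889  0.1656993 ] 81.01678196614549 [0.2 0.4] 0.48029606541034814
```

>>> {"api": "drive_tool", "payload": {"claw": [0.2,0.2,0.2,0.2,0.2,0.2,0.2], "offset": [[0,0,20],[0,0,35],[0,0,30],[0,0,18],[0,0,8],[0,0,3],[0,0,0]], "twist": [0,0,0,0,0,0,0]}}

```text
t: 7.25
ee_pos: [0.5625, -0.0994, 0.0529]
tool_rot: [179.9, 0.0, 80.9]
ft_force: [-0.1, 0.2, -1.0]
grip_width: 0.479
```

>>> {"api": "drive_tool", "payload": {"claw": [0.2,0.2,0.2], "offset": [[0,0,1],[0,0,1],[0,0,0]], "twist": [0,0,0]}}

```text
t: 7.62
ee_pos: [0.5624, -0.0994, 0.0513]
tool_rot: [179.9, 0.0, 80.9]
ft_force: [-2.0, 0.7, 5.3]
grip_width: 0.476
```

Contact felt (+5 N). Releasing, rising, and moving back to the dropper.

>>> {"api": "drive_tool", "payload": {"claw": [0.55,0.7,1,1,1,1,1], "offset": [[0,0,0],[0,0,0],[0,0,0],[0,0,-15],[0,0,-35],[0,0,-40],[0,0,-30]], "twist": [0,0,0,0,0,0,0]}}

```text
t: 8.5
ee_pos: [0.5624, -0.0994, 0.1732]
tool_rot: [179.9, 0.0, 80.9]
ft_force: [-0.2, 0.7, -0.2]
grip_width: 1.0
```

>>> {"api": "drive_tool", "payload": {"claw": [1,1,1,1,1,1,1,1,1,1], "offset": [[25,-6,0],[45,-12,0],[45,-12,0],[45,-12,0],[45,-12,0],[45,-12,0],[32.3,-8.2,0],[0,0,0],[0,0,0],[0,0,0]], "twist": [0,0,0,0,0,0,0,-10.3,-10.4,0]}}

```text
t: 9.75
ee_pos: [0.5335, 0.1913, 0.1712]
tool_rot: [179.9, 0.0, 101.5]
ft_force: [-0.2, -0.3, 1.1]
grip_width: 0.998
```

Run:
```python
from h import *
o=ctrl.observe();print(o["ee_pos"],o["tool_rot"][2],to(o["ee_pos"][:2],B["dropper"],o["tool_rot"][2]),o["grip_width"])
b=ctrl.capture("scene")
cv2.imwrite("pics/j3.png",cv2.resize(b[110:290,140:420,::-1],(784,504),interpolation=cv2.INTER_CUBIC))
```

```text
[0.53348472 0.19125429 0.17117667] 101.53082962180858 [-0.1  0.1] 0.9979674597572031
```

View pics/j3.png

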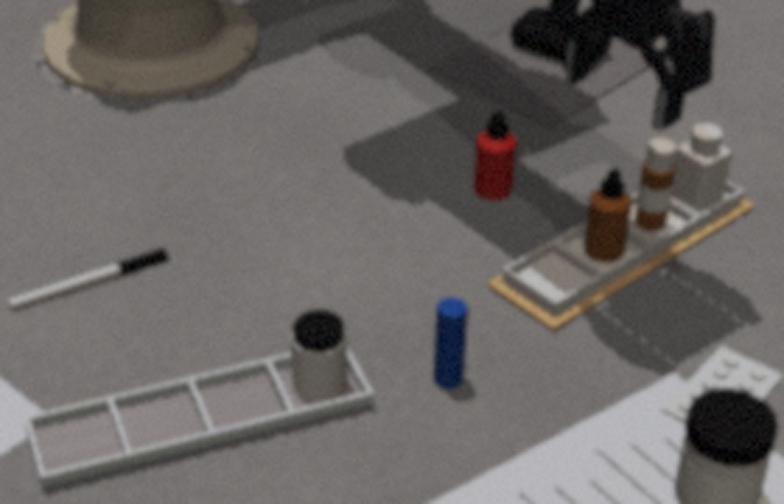

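Jar stands upright in the left-end pocket (320,360). Gripping the dropper next.

>>> {"api": "drive_tool", "payload": {"claw": [1,1,1,1,1,0.4,0.3,0.2,0.2,0.2], "offset": [[0,0,30],[0,0,40],[0,0,30],[0,0,12],[0,0,5],[0,0,0],[0,0,0],[0,0,0],[0,0,0],[0,0,0]], "twist": [0,0,0,0,0,0,0,0,0,0], "grip_force": 30}}

```text
t: 11.05
ee_pos: [0.5338, 0.1913, 0.0542]
tool_rot: [179.9, 0.0, 101.6]
ft_force: [-0.7, -0.8, 5.9]
grip_width: 0.41
```

>>> {"api": "drive_tool", "payload": {"claw": [0.2,0.2,0.2,0.2,0.2,0.2,0.2], "offset": [[0,0,0],[0,0,0],[0,0,-10],[0,0,-30],[0,0,-40],[0,0,-32],[0,0,0]], "twist": [0,0,0,0,0,0,0]}}

```text
t: 11.92
ee_pos: [0.5343, 0.1913, 0.1679]
tool_rot: [179.7, 0.0, 101.6]
ft_force: [0.4, -1.6, -1.9]
grip_width: 0.413
```

Run:
```python
from h import *
o=ctrl.observe();print(o["ee_pos"],o["tool_rot"][2],to(o["ee_pos"][:2],place("dropper"),o["tool_rot"][2]),o["grip_width"]*85)
b=ctrl.capture("scene")
cv2.imwrite("pics/j4.png",cv2.resize(b[110:230,300:428,::-1],(512,480),interpolation=cv2.INTER_CUBIC))
```

```text
[0.53433263 0.19134219 0.16785196] 101.61652415411031 [-348.3  -53.1] 35.06293683448088
```

View pics/j4.png

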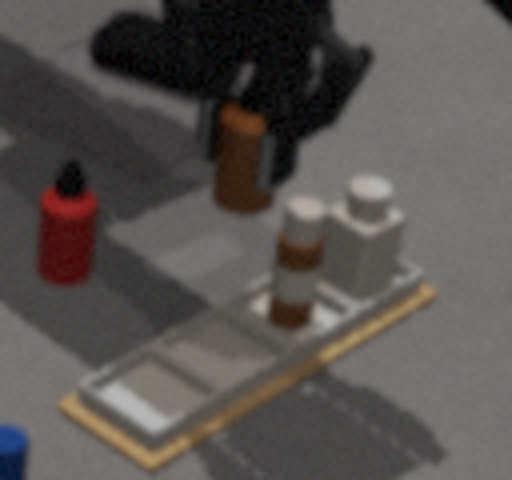

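Dropper held upright. The remaining two bottles are undisturbed. Carrying on.

>>> {"api": "drive_tool", "payload": {"claw": [0.2,0.2,0.2,0.2,0.2,0.2,0.2,0.2,0.2,0.2], "offset": [[-20,-3,0],[-40,-6,0],[-40,-6,0],[-40,-6,0],[-40,-6,0],[-40,-6,0],[-40,-6,0],[-40,-6,0],[-30,-5,0],[-18.3,-2.8,0]], "twist": [0,0,0,0,0,0,0,0,0,0]}}

```text
t: 13.22
ee_pos: [0.551, -0.1626, 0.1641]
tool_rot: [-179.9, -0.1, 101.5]
ft_force: [0.2, 0.9, -0.7]
grip_width: 0.411
```

>>> {"api": "drive_tool", "payload": {"claw": [0.2,0.2,0.2,0.2,0.2,0.2,0.2,0.2,0.2], "offset": [[0,0,0],[0,0,0],[0,0,0],[0,0,20],[0,0,35],[0,0,30],[0,0,18],[0,0,8],[0,0,3]], "twist": [10.3,10.4,0,0,0,0,0,0,0]}}

```text
t: 14.35
ee_pos: [0.5521, -0.1608, 0.0516]
tool_rot: [180.0, 0.0, 81.0]
ft_force: [0.3, -0.2, -0.8]
grip_width: 0.413
```

>>> {"api": "drive_tool", "payload": {"claw": [0.2,0.2,0.2,0.2], "offset": [[0,0,0],[0,0,1],[0,0,1],[0,0,0]], "twist": [0,0,0,0]}}

```text
t: 14.85
ee_pos: [0.5521, -0.1607, 0.0502]
tool_rot: [179.9, 0.0, 80.9]
ft_force: [-2.4, 0.6, 4.9]
grip_width: 0.41
```

Contact felt. Releasing, then on to the slim bottle.

>>> {"api": "drive_tool", "payload": {"claw": [0.5,0.65,1,1,1,1,1], "offset": [[0,0,0],[0,0,0],[0,0,0],[0,0,-15],[0,0,-35],[0,0,-40],[0,0,-30]], "twist": [0,0,0,0,0,0,0]}}

```text
t: 15.72
ee_pos: [0.5521, -0.1607, 0.1722]
tool_rot: [179.9, 0.0, 80.9]
ft_force: [0.8, -0.7, -0.7]
grip_width: 1.0
```

>>> {"api": "drive_tool", "payload": {"claw": [1,1,1,1,1,1,1,1,1,1], "offset": [[25,-6,0],[45,-10.8,0],[45,-10.8,0],[45,-10.8,0],[45,-10.8,0],[45,-10.8,0],[45,-10.8,0],[45,-10.8,0],[40,-9,0],[22.8,-5.4,0]], "twist": [0,0,0,0,0,0,0,0,0,0]}}

```text
t: 16.98
ee_pos: [0.5203, 0.2542, 0.1704]
tool_rot: [179.9, -0.0, 81.0]
ft_force: [0.4, -0.6, -0.7]
grip_width: 1.001
```

>>> {"api": "drive_tool", "payload": {"claw": [1,1,1], "offset": [[0,0,0],[0,0,0],[0,0,0]], "twist": [-10.3,-10.4,0]}}

```text
t: 17.35
ee_pos: [0.5207, 0.2524, 0.1702]
tool_rot: [179.9, -0.0, 101.5]
ft_force: [0.5, 0.8, -0.3]
grip_width: 0.999
```

Run:
```python
from h import *
o=ctrl.observe();print(o["ee_pos"],o["tool_rot"][2],to(o["ee_pos"][:2],B["slim"],o["tool_rot"][2]),o["grip_width"])
b=ctrl.capture("scene")
cv2.imwrite("pics/j5.png",cv2.resize(b[110:290,140:420,::-1],(784,504),interpolation=cv2.INTER_CUBIC))
```

```text
[0.52072108 0.25235577 0.170208  ] 101.52730609850173 [-0.1  0.6] 0.9986445032249169
```

View pics/j5.png

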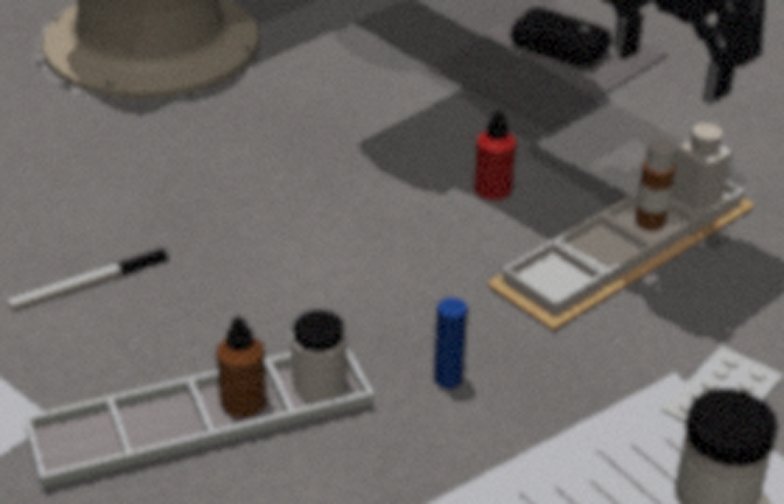

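Dropper stands upright in pocket 2 (242,380). Gripping the slim bottle.

>>> {"api": "drive_tool", "payload": {"claw": [1,1,1,1,1,0.5,0.3,0.2,0.15,0.15], "offset": [[0,0,30],[0,0,40],[0,0,30],[0,0,12],[0,0,4],[0,0,0],[0,0,0],[0,0,0],[0,0,0],[0,0,0]], "twist": [0,0,0,0,0,0,0,0,0,0], "grip_force": 30}}

```text
t: 18.65
ee_pos: [0.5209, 0.2524, 0.0539]
tool_rot: [179.9, -0.0, 101.6]
ft_force: [-1.0, 0.7, 6.2]
grip_width: 0.317
```

>>> {"api": "drive_tool", "payload": {"claw": [0.15,0.15,0.15,0.15,0.15,0.15,0.15,0.15], "offset": [[0,0,0],[0,0,0],[0,0,0],[0,0,-10],[0,0,-30],[0,0,-40],[0,0,-32],[0,0,0]], "twist": [0,0,0,0,0,0,0,0]}}

```text
t: 19.65
ee_pos: [0.5215, 0.2526, 0.1679]
tool_rot: [179.7, -0.0, 101.6]
ft_force: [0.0, -0.7, -1.7]
grip_width: 0.322
```

Run:
```python
from h import *
o=ctrl.observe();print(o["ee_pos"],o["tool_rot"][2],to(o["ee_pos"][:2],place("slim"),o["tool_rot"][2]),o["grip_width"]*85)
b=ctrl.capture("scene")
cv2.imwrite("pics/j6.png",cv2.resize(b[110:230,300:428,::-1],(512,480),interpolation=cv2.INTER_CUBIC))
```

```text
[0.52149426 0.25255067 0.16787355] 101.61817686491536 [-468.8  -74.8] 27.39550427218297
```

View pics/j6.png

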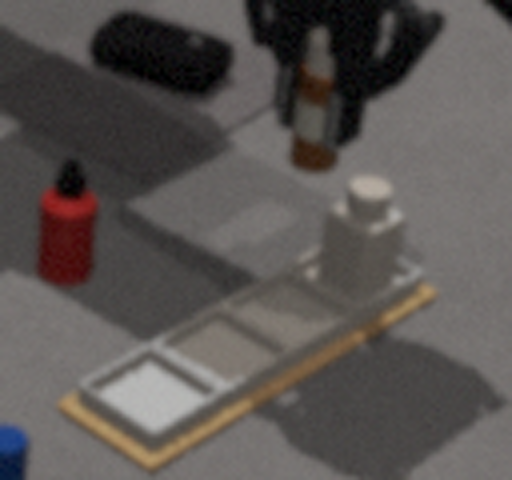

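Slim bottle held upright. Carrying on.

>>> {"api": "drive_tool", "payload": {"claw": [0.15,0.15,0.15,0.15,0.15,0.15,0.15,0.15,0.15,0.15], "offset": [[-20,-3.3,0],[-45,-7.1,0],[-45,-7.1,0],[-45,-7.1,0],[-45,-7.1,0],[-45,-7.1,0],[-45,-7.1,0],[-45,-7.1,0],[-45,-7.1,0],[-45,-7.1,0]], "twist": [0,0,0,0,0,0,0,0,0,0]}}

```text
t: 20.95
ee_pos: [0.5392, -0.1797, 0.1641]
tool_rot: [-179.9, -0.1, 101.6]
ft_force: [1.4, 0.4, -0.9]
grip_width: 0.316
```

>>> {"api": "drive_tool", "payload": {"claw": [0.15,0.15,0.15,0.15,0.15,0.15,0.15,0.15,0.15,0.15], "offset": [[-30,-5,0],[-13.8,-2.4,0],[0,0,0],[0,0,0],[0,0,20],[0,0,35],[0,0,30],[0,0,18],[0,0,8],[0,0,3]], "twist": [0,0,10.3,10.4,0,0,0,0,0,0]}}

```text
t: 22.2
ee_pos: [0.5422, -0.222, 0.0515]
tool_rot: [180.0, 0.0, 80.9]
ft_force: [0.1, -0.6, 0.5]
grip_width: 0.319
```

>>> {"api": "drive_tool", "payload": {"claw": [0.15,0.15,0.15,0.15], "offset": [[0,0,0],[0,0,1],[0,0,1],[0,0,0]], "twist": [0,0,0,0]}}

```text
t: 22.7
ee_pos: [0.5422, -0.2221, 0.0499]
tool_rot: [180.0, 0.0, 80.9]
ft_force: [-0.7, 0.4, 4.4]
grip_width: 0.321
```

>>> {"api": "drive_tool", "payload": {"claw": [0.4,0.55,1,1,1,1,1], "offset": [[0,0,0],[0,0,0],[0,0,0],[0,0,-15],[0,0,-35],[0,0,-40],[0,0,-30]], "twist": [0,0,0,0,0,0,0]}}

```text
t: 23.58
ee_pos: [0.5422, -0.2221, 0.1722]
tool_rot: [179.9, 0.1, 80.9]
ft_force: [-0.1, 0.1, -0.4]
grip_width: 0.996
```

>>> {"api": "drive_tool", "payload": {"claw": [1,1,1,1,1,1,1,1,1,1], "offset": [[25,-5.4,0],[45,-9.8,0],[45,-9.8,0],[45,-9.8,0],[45,-9.8,0],[45,-9.8,0],[45,-9.8,0],[45,-9.8,0],[45,-9.8,0],[45,-9.8,0]], "twist": [0,0,0,0,0,0,0,0,0,0]}}

```text
t: 24.82
ee_pos: [0.5161, 0.2196, 0.169]
tool_rot: [-179.9, 0.0, 80.9]
ft_force: [0.6, -0.6, -0.4]
grip_width: 1.006
```

>>> {"api": "drive_tool", "payload": {"claw": [1,1,1,1,1,1], "offset": [[45,-9.8,0],[30,-6.5,0],[15.6,-3.2,0],[0,0,0],[0,0,0],[0,0,0]], "twist": [0,0,0,-10.3,-10.4,0]}}

```text
t: 25.58
ee_pos: [0.5122, 0.3097, 0.1691]
tool_rot: [-180.0, 0.0, 101.5]
ft_force: [-0.8, 0.4, 0.3]
grip_width: 0.999
```

Run:
```python
from h import *
o=ctrl.observe();print(o["ee_pos"],o["tool_rot"][2],to(o["ee_pos"][:2],B["square"],o["tool_rot"][2]),o["grip_width"])
b=ctrl.capture("scene")
cv2.imwrite("pics/j7.png",cv2.resize(b[110:290,140:420,::-1],(784,504),interpolation=cv2.INTER_CUBIC))
```

```text
[0.5122218  0.30968329 0.16912385] 101.49819979843215 [0.3 1.2] 0.9988879800605451
```

View pics/j7.png

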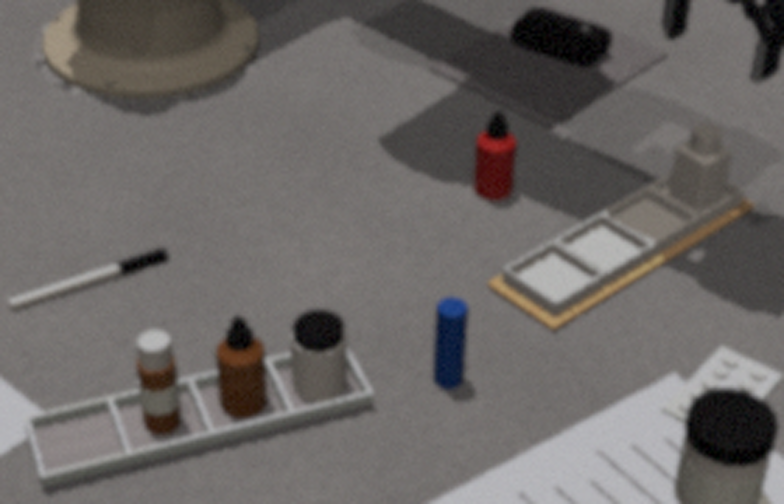

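Three bottles are placed, with slim upright in pocket 3 (158,385). Gripping the square bottle slowly, so the pads can square it up.

>>> {"api": "drive_tool", "payload": {"claw": [1,1,1,1,1,0.6,0.5,0.4,0.3,0.2], "offset": [[0,1,30],[0,0,40],[0,0,30],[0,0,11],[0,0,4],[0,0,0],[0,0,0],[0,0,0],[0,0,0],[0,0,0]], "twist": [0,0,0,0,0,0,0,0,0,0], "grip_force": 30}}

```text
t: 26.88
ee_pos: [0.5138, 0.3103, 0.0552]
tool_rot: [179.9, -0.0, 101.6]
ft_force: [-1.1, -0.7, 5.5]
grip_width: 0.427
```

>>> {"api": "drive_tool", "payload": {"claw": [0.2,0.2,0.2,0.2,0.2,0.2,0.2,0.2], "offset": [[0,0,0],[0,0,0],[0,0,0],[0,0,-10],[0,0,-30],[0,0,-40],[0,0,-32],[0,0,0]], "twist": [0,0,0,0,0,0,0,0]}}

```text
t: 27.88
ee_pos: [0.5143, 0.3105, 0.1691]
tool_rot: [179.7, -0.0, 101.6]
ft_force: [0.5, 1.2, -0.5]
grip_width: 0.426
```

Run:
```python
from h import *
o=ctrl.observe();print(o["ee_pos"],o["tool_rot"][2],to(o["ee_pos"][:2],place("square"),o["tool_rot"][2]),o["grip_width"]*85)
b=ctrl.capture("scene")
cv2.imwrite("pics/j8.png",cv2.resize(b[90:210,320:448,::-1],(512,480),interpolation=cv2.INTER_CUBIC))
```

```text
[0.51432717 0.31054297 0.16907978] 101.61836035899785 [-585.  -101.4] 36.21376540642973
```

View pics/j8.png

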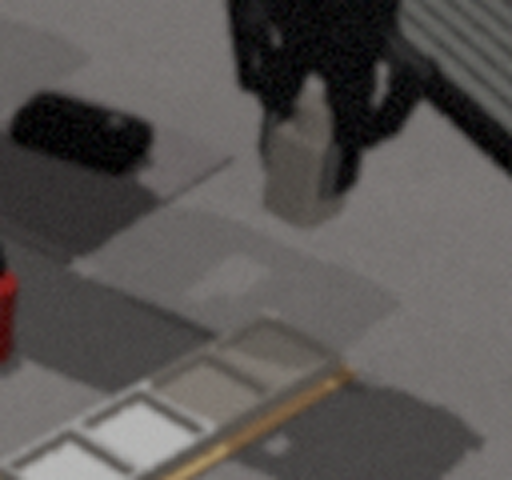

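Square bottle held upright (36 mm, flat in the pads). Carrying it to the right-end pocket.

>>> {"api": "drive_tool", "payload": {"claw": [0.2,0.2,0.2,0.2,0.2,0.2,0.2,0.2,0.2,0.2], "offset": [[-20,-3.4,0],[-48,-8.3,0],[-48,-8.3,0],[-48,-8.3,0],[-48,-8.3,0],[-48,-8.3,0],[-48,-8.3,0],[-48,-8.3,0],[-48,-8.3,0],[-48,-8.3,0]], "twist": [0,0,0,0,0,0,0,0,0,0]}}

```text
t: 29.18
ee_pos: [0.5267, -0.1504, 0.1652]
tool_rot: [-179.9, -0.1, 101.6]
ft_force: [0.6, 0.5, -1.7]
grip_width: 0.429
```

>>> {"api": "drive_tool", "payload": {"claw": [0.2,0.2,0.2,0.2,0.2,0.2,0.2,0.2], "offset": [[-48,-8.3,0],[-40,-7,0],[-30,-5,0],[-15,-2.6,0],[0,0,0],[0,0,0],[0,0,0],[0,0,20]], "twist": [0,0,0,0,10.3,10.4,0,0]}}

```text
t: 30.18
ee_pos: [0.5326, -0.2833, 0.147]
tool_rot: [179.9, 0.1, 81.2]
ft_force: [-0.5, -0.8, -0.5]
grip_width: 0.426
```

>>> {"api": "drive_tool", "payload": {"claw": [0.2,0.2,0.2,0.2,0.2,0.2], "offset": [[0,0,35],[0,0,30],[0,0,18],[0,0,8],[0,0,3],[0,0,0]], "twist": [0,0,0,0,0,0]}}

```text
t: 30.92
ee_pos: [0.5326, -0.2834, 0.053]
tool_rot: [179.9, 0.0, 80.9]
ft_force: [-0.2, -0.9, -0.9]
grip_width: 0.427
```

>>> {"api": "drive_tool", "payload": {"claw": [0.2,0.2,0.2], "offset": [[0,0,1],[0,0,1],[0,0,0]], "twist": [0,0,0]}}

```text
t: 31.3
ee_pos: [0.5326, -0.2834, 0.0512]
tool_rot: [179.9, 0.0, 80.9]
ft_force: [-0.6, 0.0, 5.5]
grip_width: 0.431
```

Contact felt. Releasing, rising, then moving sideways so the top camera has a clear view.

>>> {"api": "drive_tool", "payload": {"claw": [0.5,0.65,1,1,1,1,1], "offset": [[0,0,0],[0,0,0],[0,0,0],[0,0,-15],[0,0,-35],[0,0,-40],[0,0,-40]], "twist": [0,0,0,0,0,0,0]}}

```text
t: 32.17
ee_pos: [0.5323, -0.2831, 0.1827]
tool_rot: [179.9, 0.0, 80.9]
ft_force: [0.1, -1.0, -0.5]
grip_width: 1.001
```

>>> {"api": "drive_tool", "payload": {"claw": [1,1,1,1,1,1,1,1], "offset": [[-15,-20,-20],[-30,-35,-20],[-30,-35,-10],[-30,-35,0],[-30,-35,0],[-30,-35,0],[-20,-25,0],[0,0,0]], "twist": [0,0,0,0,0,0,0,0]}}

```text
t: 33.17
ee_pos: [0.2845, -0.432, 0.2313]
tool_rot: [180.0, 0.1, 80.7]
ft_force: [0.5, 1.0, 0.3]
grip_width: 1.001
```

Run:
```python
from h import *
o=ctrl.observe();print(o["t"],o["ee_pos"],o["ft_force"])
a=ctrl.capture("top");b=ctrl.capture("scene")
cv2.imwrite("pics/f.png",np.hstack([cv2.resize(a[150:270,270:470,::-1],(400,240),interpolation=cv2.INTER_CUBIC),cv2.resize(b[200:290,140:290,::-1],(400,240),interpolation=cv2.INTER_CUBIC)]))
```

```text
33.175 [ 0.2845167  -0.43195397  0.23127678] [0.46814179 0.99563797 0.29777381]
```

View pics/f.png

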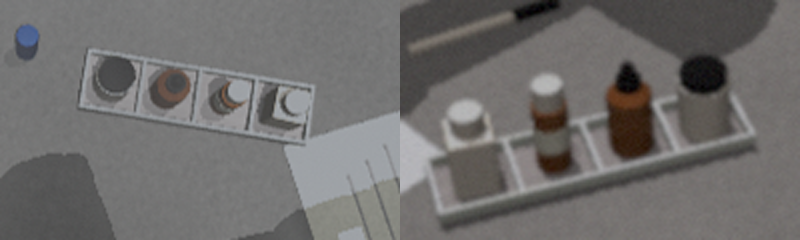

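Both views show all four bottles upright, one per pocket. From left to right they are jar, dropper, slim and square, which is the reverse of the start. The glue stick is still standing, so I'm handing the job in.

```bash
python3 -c "
from cell import ctrl
print(ctrl.job_done())"
```

```text
the job is handed in; nothing more can be done
None
```

All four bottles are in the hand-out rack with the row reversed. From the robot's left it now reads jar, dropper, slim, square; at the start it was square, slim, dropper, jar. I gripped each bottle front to back along the rack, carried it clear of the glue stick and the other bottles, and lowered it until light contact (about 5 N) before letting go.

The last top and scene pictures show one upright bottle in each pocket, the glue stick still standing and the gripper open and clear. The red look-alike was not touched. Robot time was about 33 s of the 112 s allowed. No check failed or disagreed, beyond about 2 mm of calibration mismatch between the two cameras.

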